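# Serve a bread roll with tongs at the food pantry

### The job

Take the spring tongs from their rest, close them on the pale golden bread roll (not the dark seeded one) and lift it off the serving board; only the tongs may touch the roll. Carry it over the middle of the blue lunch tray and finish there still holding it in the tongs, with its underside about 6 to 10 cm above the tray's rim: do not put it down or let go. Do not drop the roll, and leave the dark roll, the can and the tub where they stand.

Things in the scene. Friction and masses are not known exactly. Their poses are not given: they have to be found in the camera images.
- tongs_grip (a point): Steel spring tongs with red grip pads and tips, lying level on the rest, arms side by side. Point midway between the two grip pads, half-way up; x to the tips, y across the arms, z up. All parts are 24 mm tall. Pads 44 mm long (x), outer faces 57 mm apart at rest; pinch them together (along y) from above to close the tongs. Mass 105 g, balanced close to this point.
- tongs_tips (a point): Midway between the tongs' two red tip cups, 120 mm ahead (x) of tongs_grip, same height. Each cup is a shallow V, hollow inward, 42 mm long (this point at its middle), 24 mm tall. The narrowest gap between them (their ends) is about 85 mm with the tongs free and shrinks 2.1 mm per mm that the pads are squeezed together.
- tongs_tail (a point): Rear end of the tongs, 110 mm behind tongs_grip, where both arms hinge. A spring pushes the pads apart, about 6 N on each at first and 9 N when shut on the golden roll: pinched to 50 to 54 mm over the pads the tongs can be carried open; let wider they fall. On the roll the pads are about 38 mm apart.
- rest: White rest that carries the tongs, fixed. Origin on the table, under the middle of its front cross bar; x as the tongs point. Two cross bars, 36 mm high and 12 mm thick, at x = 0 (120 mm wide) and x = -155 mm (70 mm wide), on a base plate 6 mm high, 70 mm wide. tongs_grip lies about 80 mm behind the origin, 48 mm above the table.
- board: Light wooden serving board, fixed, 100 mm (x) by 250 mm (y), 30 mm thick. Origin at the centre of its underside on the table.
- roll_mid (a point): Pale golden round bread roll, firm, 54 mm across at mid height and 44 mm tall, about 55 g, standing on the board. The point is its centre, half-way up (22 mm above its underside).
- dark_roll_mid (a point): Dark brown seeded roll of the same size, on the same board about 130 mm from the golden one, to be left alone. The point is its centre, half-way up.
- tray: Blue open lunch tray, fixed, 130 mm (x) by 150 mm (y), rim 35 mm above the table. Origin at the centre of its underside.
- can_mid (a point): Food can with a green label, 66 mm across, 100 mm tall, beyond the board; to be left alone. The point is its centre.
- tub_mid (a point): Cream square food tub with a teal lid, 108 mm wide, 92 mm tall, beyond the board; to be left alone. The point is its centre.
Not all that is in view belongs to the job. There is more than one size of the tray; the one meant has the size given above. What is shaped like the rest but turquoise is not meant.

How it is judged:
By the outcome, as a careful person would: the job done as asked, in the order asked, and still so for the second after the job is handed in, while the arm keeps its last pose, push and grip.
It also fails if it takes over 48 s, if anything falls off the work surface, if the arm or the gripper's body presses on something with over 40 N, if the wrist force passes 120 N, or if a joint passes its speed limit or range.

### The arm

A 6-joint arm with a two-finger parallel gripper is mounted at the origin on the work surface. World frame = base frame: x ahead of the robot, y to its left, z up, the work surface at z = 0. Lengths are in mm, angles in rad, forces in N, time in s.
With the tool pointing down it reaches from about 275 to 1000 mm from the base axis. Payload 8.4 kg.
Tool frame: the origin (TCP) lies on the centre line of the jaws, within the pads' length; the fingertips stand r.tip_reach ahead of it and the grasp point (between the pads) lies 11 mm behind it (r.tip_reach is the distance from the TCP to the fingertips, in mm); z points along the fingers, y is the line along which they close (so a half turn about z gives the same grasp; the last joint's range is limited). The gripper opens to 85 mm and grips with 20 to 120 N. Pads are 22 mm wide; open, the fingers measure 114 mm over their backs; the gripper's body (76 mm by 85 mm) begins 54 mm behind the grasp point. The pads swing forward as they close: fully open they stand 13 mm farther back than shut.
Start: joints at [1.294, 0.353, 1.633, -0, 1.155, -0.002], TCP at [169.595, 601.553, 239.281] pointing down, gripper open.
Joint ranges: [-2.63, 2.63], [-0.92, 2.1], [0.06, 2.66], [-1.3, 4.44], [0, 2.69], [-3.02, 3.02]. Speed limits (rad/s): [2.22, 2.22, 2.79, 3.14, 3.14, 3.14].

### API

Orientations are given as [roll, pitch, yaw] about the fixed x, y, z axes, in that order (R = Rz(yaw) Ry(pitch) Rx(roll)).
In Python, from rig import r gives the robot as it stands.
- The arm moves only by the tool carry_out, never from a script. Its argument "targets" is a list of rows, each an object with "dp": the shift along the tool's x, y, z in mm, a list of three; "yaw": the turn about the tool's z in degrees. A call has 1 to 12 rows; each row is the pose to reach, as a shift and turn from the pose commanded when the call began, along the tool's axes at that moment; what a row does not reach only later rows make up. A row lasts 1/8 s, in which the tool goes at most 62.5 mm and 10.7 degrees, less where a joint would pass 70% of its speed; a pose out of reach is approached as far as the arm can. A call with a gripper value outside its range is refused whole. "fingers" is the opening, from -1 (shut) to 1 (fully open), so that 0 is half open, set as the call begins (left out, the last holds). The fingers move at their own pace and stop on an object; "grip_force" is the grip in N (left out, the last holds). Time passes only in rows, so rows that repeat a pose let the fingers close. It gives the time, the measured TCP pose, the force, the opening and the grip force at its end, in the units of the state.
- r.sense(): the state, without advancing time (a new reading comes with each control period).
- r.grab_frame(name): name is "scene" or "top"; returns the picture (480x640x3 uint8, red, green, blue); there is no depth.
- r.get_calibration(name): a dict with "fx", "fy", "cx", "cy" (pixels), "dist_coeffs" ([k1, k2, p1, p2, k3] as OpenCV has them; the pictures are not rectified), "rvec" (rotation vector, rad) and "tvec" (3), from world to camera coordinates, as OpenCV has them. Camera axes: x right, y down, z forward; pixel columns grow to the right and rows downward; lengths in mm; the calibration is good to about 2 mm. A picture is of the moment at which its call begins. get_calibration takes no time and is no camera call.
- r.sign_off(): hands the job in; it is judged then, once.
The state is a dict: "clock": time; "qpos": joint angles; "qvel": joint speeds; "joint_efforts": joint torques, N m; "eef_pos": TCP position; "tcp_rot": TCP orientation; "contact_force": force on the tool from outside, world axes, zero at the start; "wrist_torque": the same for the moment, N m; "opening": opening from 0.0 (shut) to 1.0 (fully open); "grasp_force": force on a finger pad.
Only numpy, scipy, OpenCV 4.12 (cv2) and the standard library are available. Lean on these libraries where they do the work, as an engineer would, in place of code of your own. Each camera call takes 0.05 s, during which the arm holds its last target. There are 200 camera calls.

## Working session

There is one attempt and no reset: what is moved stays moved. The work goes in short steps, Python scripts to look and compute and a tool call to move; the robot and the scene stay as the last step left them, time stands still between calls to the robot, and variables do not carry over. Pictures are saved under pics/ and viewed, at most 10 in all, crops included, and the job is handed in when it is done.

Besides the shell and the picture viewer there is one more tool, called after ">>>" as name([rows], argument=value, ...), one row to a line, values as JSON. carry_out: Moves the arm, as the interface text tells. Its arguments: {"type":"object","properties":{"targets":{"type":"array","items":{"type":"object","properties":{"dp":{"type":"array","items":{"type":"number"}},"yaw":{"type":"number"}}}},"fingers":{"type":"number"},"grip_force":{"type":"number"}},"required":["targets"]}

```bash
mkdir -p pics; ls; cat > h.py <<'E'
import numpy as np,cv2
from rig import r
def cal(n):
    c=r.get_calibration(n);K=np.array([[c['fx'],0,c['cx']],[0,c['fy'],c['cy']],[0,0,1.]])
    return K,np.array(c['dist_coeffs'],float),np.array(c['rvec'],float),np.array(c['tvec'],float).ravel()
def plane(n,px,z):
    K,d,rv,t=cal(n);u=cv2.undistortPoints(np.array(px,float).reshape(-1,1,2),K,d).reshape(-1,2)
    R=cv2.Rodrigues(rv)[0];C=-R.T@t;D=np.c_[u,np.ones(len(u))]@R
    return C+D*((z-C[2])/D[:,2])[:,None]
def proj(n,P):
    K,d,rv,t=cal(n);return cv2.projectPoints(np.array(P,float).reshape(-1,3),rv,t,K,d)[0].reshape(-1,2)
E
python3 - <<'E'
from h import *
for n in('scene','top'):
    cv2.imwrite(f'pics/{n}0.png',r.grab_frame(n)[...,::-1]); K,d,rv,t=cal(n); print(n,K[0,0],-cv2.Rodrigues(rv)[0].T@t)
print(r.sense(),r.tip_reach)
E
```

```text
pics
scene 589.732874077184 [1485.29340632 -596.66000222 1064.6613072 ]
top 547.226817733601 [ 429.0616601   -71.19209291 1252.39279162]
{'clock': 0.1, 'qpos': array([ 1.29359136e+00,  3.53596267e-01,  1.63405787e+00, -2.82129389e-05,
        1.15519579e+00, -2.40295383e-03]), 'qvel': array([ 0.00112183, -0.00058553, -0.00086657,  0.0004333 ,  0.00020188,
        0.00100294]), 'joint_efforts': array([-4.26272218e-04, -6.06360841e+01, -3.42820430e+01,  7.58180386e-05,
        3.87504944e-03,  4.04617353e-06]), 'eef_pos': array([169.49400329, 601.14643098, 238.62670253]), 'tcp_rot': array([-3.14033532e+00,  2.27756948e-05,  2.86680206e+00]), 'contact_force': array([-0.2037525 ,  0.06618005, -1.04017795]), 'wrist_torque': array([-0.03120729,  0.06667168,  0.0566208 ]), 'grasp_force': 0.0, 'opening': 1.000827683731686} 8.0
```

View pics/scene0.png

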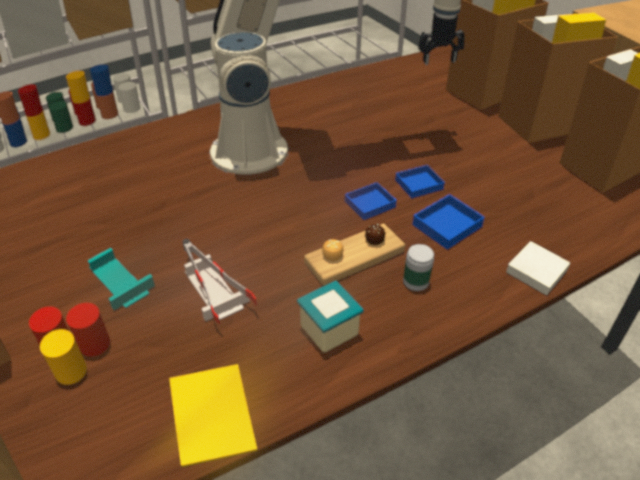

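View pics/top0.png

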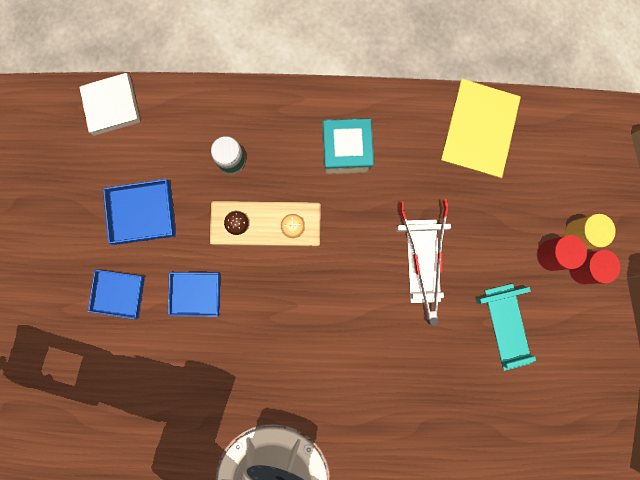

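Scene: golden roll at (293,225) top / (333,249) scene, dark roll at (236,222) top. Tongs are on the white rest at (425,260) top, with a turquoise decoy at (508,328). Blue trays are at (139,211), (116,294) and (194,294) top. I'll measure them next.

```bash
python3 - <<'E'
from h import *
im=cv2.imread('pics/top0.png');sc=cv2.imread('pics/scene0.png')
def comps(im,lo,hi,roi,amin=8):
    x0,y0,x1,y1=roi;h=cv2.cvtColor(im,cv2.COLOR_BGR2HSV);m=np.zeros(h.shape[:2],np.uint8)
    m[y0:y1,x0:x1]=cv2.inRange(h,lo,hi)[y0:y1,x0:x1]
    cs=cv2.findContours(m,cv2.RETR_EXTERNAL,cv2.CHAIN_APPROX_NONE)[0]
    return [c for c in cs if cv2.contourArea(c)>=amin]
f=lambda a:np.round(a,1).tolist()
for c in comps(im,(100,120,60),(125,255,255),(60,160,260,330),200):
    b=cv2.boxPoints(cv2.minAreaRect(c));w=plane('top',b,35)[:,:2];print('tray',f(b.mean(0)),f(w.mean(0)),f(np.linalg.norm(w-np.roll(w,1,0),axis=1)),f(w))
for c in comps(im,(10,40,150),(30,200,255),(200,190,335,255),500):
    b=cv2.boxPoints(cv2.minAreaRect(c));w=plane('top',b,30)[:,:2];print('board',f(w.mean(0)),f(np.linalg.norm(w-np.roll(w,1,0),axis=1)),f(w))
for n,I,roi in(('top',im,(390,190,460,335)),('scene',sc,(175,235,265,325))):
    for lo,hi in(((0,120,120),(6,255,255)),((174,120,120),(180,255,255))):
      for c in comps(I,lo,hi,roi,4):
        b=cv2.boxPoints(cv2.minAreaRect(c));print(n,'red',cv2.contourArea(c),f(b.mean(0)),f(b),f(plane(n,b.mean(0)[None],48)))
K=6
a=cv2.resize(im[190:335,385:475],None,fx=4,fy=4,interpolation=cv2.INTER_CUBIC)
b=cv2.resize(im[195:255,200:330],None,fx=3,fy=3,interpolation=cv2.INTER_CUBIC)
c=cv2.resize(sc[215:290,300:410],None,fx=3.4,fy=3.4,interpolation=cv2.INTER_CUBIC)
W=np.zeros((590,790,3),np.uint8);W[:580,:360]=a;W[:180,370:760]=b;W[200:455,370:744]=c
cv2.imwrite('pics/crop1.png',W)
E
```

```text
tray [193.5, 293.5] [419.6, 186.5] [114.6, 95.8, 115.3, 95.3] [[369.7, 241.6], [465.4, 246.3], [469.2, 131.1], [374.0, 127.1]]
tray [115.9000015258789, 293.79998779296875] [412.3, 364.1] [118.7, 98.0, 119.2, 97.0] [[370.2, 428.3], [467.6, 418.0], [453.9, 299.7], [357.5, 310.3]]
tray [138.60000610351562, 211.6999969482422] [600.3, 322.8] [134.6, 160.7, 133.3, 158.5] [[653.3, 415.8], [678.5, 257.0], [547.8, 231.0], [521.8, 387.4]]
board [582.6, 33.4] [247.5, 100.2, 249.7, 99.8] [[531.0, 156.0], [631.1, 159.4], [634.1, -90.3], [534.2, -91.4]]
top red 24.5 [416.8999938964844, 263.5] [[414.29998779296875, 254.10000610351562], [416.70001220703125, 253.8000030517578], [419.3999938964844, 272.8999938964844], [417.0, 273.29998779296875]] [[500.1, -307.8, 48.0]]
top red 38.5 [440.5, 262.5] [[439.0, 253.0], [442.0, 253.0], [442.0, 272.0], [439.0, 272.0]] [[503.7, -360.9, 48.0]]
top red 26.0 [402.8999938964844, 210.0] [[399.70001220703125, 201.39999389648438], [403.0, 200.8000030517578], [406.1000061035156, 218.60000610351562], [402.79998779296875, 219.1999969482422]] [[618.8, -275.2, 48.0]]
top
[... 300 characters left out ...]
64844]] [[617.7, -367.9, 48.0]]
scene red 41.0 [250.1999969482422, 293.70001220703125] [[243.39999389648438, 291.0], [246.3000030517578, 287.3999938964844], [257.1000061035156, 296.3999938964844], [254.1999969482422, 300.0]] [[605.4, -270.4, 48.0]]
scene red 22.5 [198.39999389648438, 275.79998779296875] [[194.1999969482422, 270.3999938964844], [196.60000610351562, 269.20001220703125], [202.60000610351562, 281.20001220703125], [200.1999969482422, 282.3999938964844]] [[491.0, -355.5, 48.0]]
scene red 27.0 [218.5, 266.79998779296875] [[212.8000030517578, 261.79998779296875], [216.10000610351562, 259.6000061035156], [224.1999969482422, 271.79998779296875], [221.0, 274.0]] [[486.6, -300.7, 48.0]]
```

View pics/crop1.png

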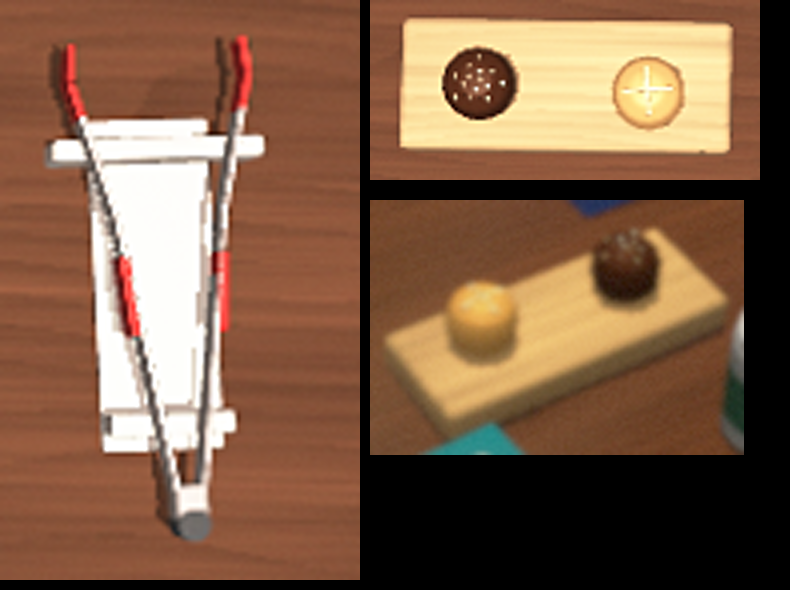

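Crop check: tongs on the white rest (hinge at bottom, tips at top), pale golden roll with a cross on the right of the board, and dark seeded roll on the left. The only candidates are the rests (white 425,260 vs turquoise 508,328), the rolls (gold 293,226 vs dark 236,222) and the trays (the 130×150 one is at 139,211). My choices are the white rest, the gold roll and the (139,211) tray.

```bash
python3 - <<'E'
from h import *
f=lambda a:np.round(a,1).tolist()
P=plane('top',[(416.9,263.5),(440.5,262.5),(402.9,210),(445.5,207.5),(433.2,320.7)],48)[:,:2]
g=(P[0]+P[1])/2;t=(P[2]+P[3])/2;ta=P[4]
for n,a in(('grip',g),('tips',t),('tail',ta)):print(n,f(a))
for a,b in((ta,g),(ta,t),(g,t)):d=b-a;print(np.linalg.norm(d),np.degrees(np.arctan2(d[1],d[0])))
# triangulate roll
def tri(a,b):
    Q=[]
    for n,p in(('top',a),('scene',b)):
        K,d,rv,tt=cal(n);u=cv2.undistortPoints(np.array([[p]],float),K,d).reshape(2,1);Q.append((np.c_[cv2.Rodrigues(rv)[0],tt],u))
    X=cv2.triangulatePoints(Q[0][0],Q[1][0],Q[0][1],Q[1][1]);return (X[:3]/X[3]).ravel()
print('roll',f(tri((292.7,225.7),(332.9,250.3))),f(plane('top',[(292.7,225.7),(236.5,222.5)],52)),f(plane('scene',[(332.9,250.3)],52)))
I=cv2.cvtColor(cv2.imread('pics/top0.png'),cv2.COLOR_BGR2HSV);print(I[224,278:310].tolist())
tp=plane('top',[(138.6,211.7)],35);print(tp)
E
```

```text
grip [501.9, -334.4]
tips [623.3, -323.5]
tail [374.9, -345.9]
127.54308336203954 5.199992046939342
249.41506791655857 5.158004112607979
121.8720546434328 5.114062368375144
roll [576.2, -29.8, 51.4] [[575.7, -30.5, 52.0], [579.3, 94.2, 52.0]] [[577.1, -29.4, 52.0]]
[[25, 76, 254], [24, 81, 254], [19, 112, 242], [14, 150, 202], [17, 139, 244], [20, 131, 252], [19, 131, 249], [17, 127, 239], [21, 113, 249], [23, 93, 253], [25, 81, 254], [26, 64, 254], [29, 47, 255], [29, 40, 255], [29, 21, 255], [30, 5, 255], [0, 0, 255], [30, 5, 255], [30, 16, 255], [30, 20, 255], [30, 18, 255], [30, 14, 255], [31, 37, 255], [18, 135, 246], [17, 138, 245], [15, 151, 206], [16, 124, 232], [25, 76, 255], [24, 79, 254], [24, 80, 254], [23, 82, 254], [23, 82, 254]]
[[599.87296019 321.99720922  35.        ]]
```

>>> carry_out([
  {"dp": [-32, -45, 0], "yaw": 9},
  {"dp": [-64, -90, 0], "yaw": 18},
  {"dp": [-96, -135, 0], "yaw": 27},
  {"dp": [-128, -180, 0], "yaw": 36},
  {"dp": [-160, -225, 0], "yaw": 45},
  {"dp": [-192, -270, 0], "yaw": 54},
  {"dp": [-224, -315, 0], "yaw": 63},
  {"dp": [-256, -360, 0], "yaw": 72},
  {"dp": [-288, -405, 0], "yaw": 81},
  {"dp": [-320, -450, 0], "yaw": 90},
  {"dp": [-352, -495, 0], "yaw": 99},
  {"dp": [-384, -540, 0], "yaw": 108},
], fingers=1, grip_force=40)

```text
clock: 1.6
eef_pos: [392.9, -24.3, 239.4]
tcp_rot: [3.141, -0.0, 0.976]
contact_force: [1.1, 0.3, 0.9]
opening: 1.001
grasp_force: 0.0
```

>>> carry_out([
  {"dp": [-33, 44, 0], "yaw": 8.5},
  {"dp": [-66, 88, 0], "yaw": 17},
  {"dp": [-99, 132, 0], "yaw": 25.5},
  {"dp": [-132, 176, 0], "yaw": 34},
  {"dp": [-166, 220, 0], "yaw": 42.5},
  {"dp": [-199, 264, 0], "yaw": 51},
  {"dp": [-199, 264, 50], "yaw": 51},
  {"dp": [-199, 264, 100], "yaw": 51},
  {"dp": [-199, 264, 130], "yaw": 51},
  {"dp": [-199, 264, 130], "yaw": 51},
  {"dp": [-199, 264, 130], "yaw": 51},
])

```text
clock: 2.98
eef_pos: [502.3, -334.9, 110.4]
tcp_rot: [3.141, -0.001, 0.092]
contact_force: [0.4, 0.7, -0.4]
opening: 1.001
grasp_force: 0.0
```

```bash
python3 - <<'E'
from h import *
print(r.sense()['eef_pos'],np.degrees(r.sense()['tcp_rot']))
a=cv2.resize(r.grab_frame('top')[190:335,385:475,::-1],None,fx=4,fy=4,interpolation=cv2.INTER_CUBIC)
b=cv2.resize(r.grab_frame('scene')[200:340,150:280,::-1],None,fx=3.3,fy=3.3,interpolation=cv2.INTER_CUBIC)
W=np.zeros((590,800,3),np.uint8);W[:580,:360]=a;W[:462,365:794]=b;cv2.imwrite('pics/c2.png',W)
E
```

```text
[ 502.2885169  -334.90971551  110.40893336] [ 1.79953304e+02 -5.61753578e-02  5.25803108e+00]
```

View pics/c2.png

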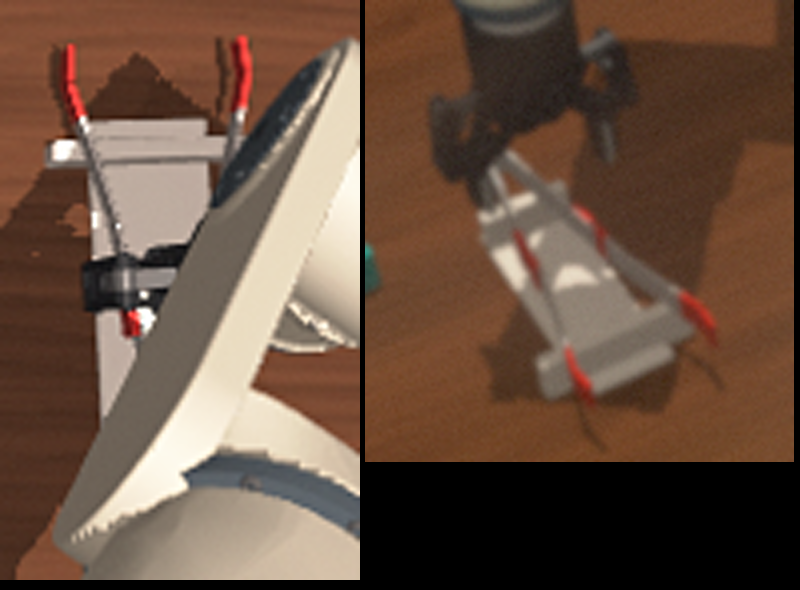

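The open fingers hang above the tongs with one on each side of the pads (top crop 125,280), aligned along their axis. Descending.

>>> carry_out([
  {"dp": [0, 0, 30], "yaw": 0},
  {"dp": [0, 0, 55], "yaw": 0},
  {"dp": [0, 0, 70], "yaw": 0},
  {"dp": [0, 0, 76], "yaw": 0},
  {"dp": [0, 0, 76], "yaw": 0},
])

```text
clock: 3.7
eef_pos: [502.0, -334.7, 33.7]
tcp_rot: [3.141, -0.0, 0.092]
contact_force: [0.2, -0.5, 0.7]
opening: 1.004
grasp_force: 0.0
```

>>> carry_out([
  {"dp": [0, 0, 0], "yaw": 0},
  {"dp": [0, 0, 0], "yaw": 0},
  {"dp": [0, 0, 0], "yaw": 0},
  {"dp": [0, 0, 0], "yaw": 0},
  {"dp": [0, 0, 0], "yaw": 0},
], fingers=0.22)

```text
clock: 4.32
eef_pos: [502.7, -335.2, 34.9]
tcp_rot: [3.14, -0.002, 0.092]
contact_force: [-1.8, 0.3, 8.7]
opening: 0.613
grasp_force: 9.2
```

>>> carry_out([
  {"dp": [0, 0, -3], "yaw": 0},
  {"dp": [0, 0, -10], "yaw": 0},
  {"dp": [0, 0, -25], "yaw": 0},
  {"dp": [0, 0, -50], "yaw": 0},
  {"dp": [0, 0, -80], "yaw": 0},
  {"dp": [0, 0, -100], "yaw": 0},
  {"dp": [0, 0, -110], "yaw": 0},
  {"dp": [0, 0, -110], "yaw": 0},
])

```text
clock: 5.32
eef_pos: [501.9, -334.7, 144.1]
tcp_rot: [3.141, -0.001, 0.092]
contact_force: [0.3, 0.2, -2.0]
opening: 0.61
grasp_force: 6.2
```

```bash
python3 - <<'E'
from h import *
s=r.sense();print(s['eef_pos'],np.degrees(s['tcp_rot']),s['opening'],s['grasp_force'],s['contact_force'])
a=cv2.resize(r.grab_frame('top')[180:325,385:475,::-1],None,fx=4,fy=4,interpolation=cv2.INTER_CUBIC)
b=cv2.resize(r.grab_frame('scene')[180:320,150:280,::-1],None,fx=3.3,fy=3.3,interpolation=cv2.INTER_CUBIC)
W=np.zeros((590,800,3),np.uint8);W[:580,:360]=a;W[:462,365:794]=b;cv2.imwrite('pics/c3.png',W)
E
```

```text
[ 501.90414749 -334.70112099  144.12089121] [ 1.79948125e+02 -6.05807901e-02  5.25606438e+00] 0.6095796902583089 6.16852137427486 [ 0.26187738  0.22329012 -1.97427846]
```

View pics/c3.png

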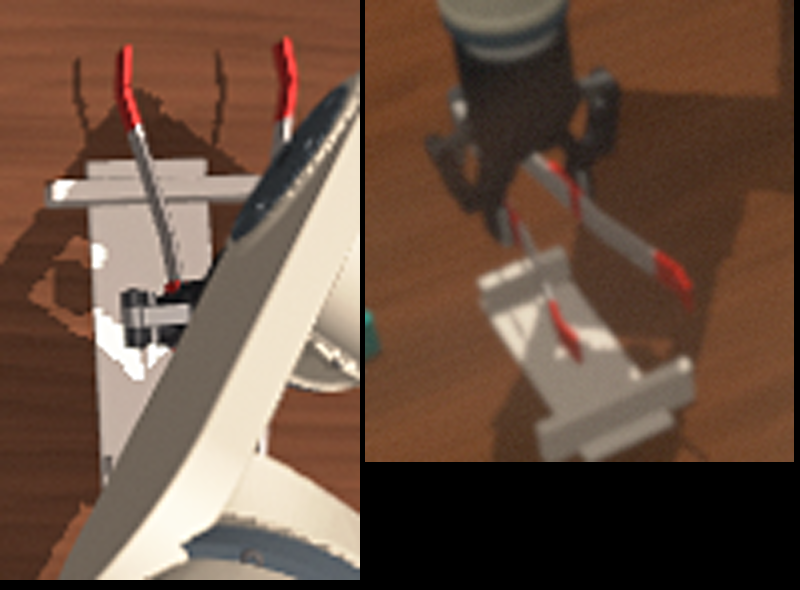

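The tongs have lifted clear of the rest, still open. I'll triangulate the red tips to get the held pose.

```bash
cat >> h.py <<'E'
def tri(a,b):
    Q=[]
    for n,p in(('top',a),('scene',b)):
        K,d,rv,tt=cal(n);u=cv2.undistortPoints(np.array([[p]],float),K,d).reshape(2,1);Q.append((np.c_[cv2.Rodrigues(rv)[0],tt],u))
    X=cv2.triangulatePoints(Q[0][0],Q[1][0],Q[0][1],Q[1][1]);return (X[:3]/X[3]).ravel()
def reds(n,roi,amin=8):
    h=cv2.cvtColor(r.grab_frame(n),cv2.COLOR_RGB2HSV);m=cv2.inRange(h,(0,120,90),(6,255,255))|cv2.inRange(h,(173,120,90),(180,255,255))
    x0,y0,x1,y1=roi;k=np.zeros_like(m);k[y0:y1,x0:x1]=m[y0:y1,x0:x1]
    return [(cv2.contourArea(c),np.round(cv2.boxPoints(cv2.minAreaRect(c)).mean(0),1).tolist()) for c in cv2.findContours(k,cv2.RETR_EXTERNAL,cv2.CHAIN_APPROX_NONE)[0] if cv2.contourArea(c)>=amin]
E
python3 - <<'E'
from h import *
a=reds('top',(390,180,465,240));b=reds('scene',(160,210,270,310));print(a,b)
a=sorted([p for _,p in a]); b=[p for _,p in sorted(b,key=lambda q:-q[1][0])]
for i in a:
  for j in b:print(i,j,np.round(tri(i,j),1))
E
```

```text
[(77.0, [415.6000061035156, 202.5]), (82.5, [455.70001220703125, 199.89999389648438])] [(38.0, [209.8000030517578, 279.6000061035156]), (91.0, [243.5, 264.0]), (10.0, [195.1999969482422, 247.3000030517578]), (27.5, [211.8000030517578, 236.0])]
[415.6000061035156, 202.5] [243.5, 264.0] [ 617.1 -282.2  161.5]
[415.6000061035156, 202.5] [211.8000030517578, 236.0] [ 594.9 -301.5  235.7]
[415.6000061035156, 202.5] [209.8000030517578, 279.6000061035156] [ 612.6 -324.5  129.8]
[415.6000061035156, 202.5] [195.1999969482422, 247.3000030517578] [ 597.2 -324.4  217.1]
[455.70001220703125, 199.89999389648438] [243.5, 264.0] [ 636.4 -325.1  203.8]
[455.70001220703125, 199.89999389648438] [211.8000030517578, 236.0] [ 607.  -339.1  260.9]
[455.70001220703125, 199.89999389648438] [209.8000030517578, 279.6000061035156] [ 625.2 -364.9  161.9]
[455.70001220703125, 199.89999389648438] [195.1999969482422, 247.3000030517578] [ 605.8 -361.1  237.2]
```

>>> carry_out([
  {"dp": [-1, -10, 0], "yaw": 0},
  {"dp": [-3, -35, 0], "yaw": 0},
  {"dp": [-5, -70, 0], "yaw": 0},
  {"dp": [-7, -110, 0], "yaw": 0},
  {"dp": [-9, -150, 0], "yaw": 0},
  {"dp": [-12, -190, 0], "yaw": 0},
  {"dp": [-14, -230, 0], "yaw": 0},
  {"dp": [-16, -262, 0], "yaw": 0},
  {"dp": [-17, -285, 0], "yaw": 0},
  {"dp": [-18, -296.5, 0], "yaw": 0},
  {"dp": [-18, -296.5, 20], "yaw": 0},
  {"dp": [-18, -296.5, 20], "yaw": 0},
])

```text
clock: 7.02
eef_pos: [455.2, -40.5, 122.4]
tcp_rot: [-3.141, 0.003, 0.092]
contact_force: [0.0, -0.4, -1.0]
opening: 0.609
grasp_force: 6.2
```

```bash
python3 - <<'E'
from h import *
s=r.sense();print(s['eef_pos'],np.degrees(s['tcp_rot']),s['opening'],s['grasp_force'],s['contact_force'])
e=s['eef_pos']
A=r.grab_frame('top');B=r.grab_frame('scene')
a=cv2.resize(A[170:290,200:340,::-1],None,fx=2.8,fy=2.8,interpolation=cv2.INTER_CUBIC)
b=cv2.resize(B[170:300,270:420,::-1],None,fx=2.6,fy=2.6,interpolation=cv2.INTER_CUBIC)
W=np.zeros((340,800,3),np.uint8);W[:a.shape[0],:a.shape[1]]=a[:340];W[:b.shape[0],400:400+b.shape[1]]=b[:340];cv2.imwrite('pics/c4.png',W)
print(reds('top',(230,170,350,250)),reds('scene',(270,170,400,290)))
c=e+[119.3,11.1,15];print(proj('top',c),proj('scene',c),proj('top',[576,-30,52]))
E
```

```text
[455.18437801 -40.46977853 122.42569188] [-1.79976140e+02  1.44055160e-01  5.27873548e+00] 0.609043886002463 6.170605382139911 [ 0.0182223  -0.35894636 -0.9817625 ]
[(18.5, [270.8999938964844, 220.60000610351562]), (21.0, [312.0, 218.5])] [(61.0, [318.70001220703125, 229.1999969482422]), (90.0, [347.0, 216.39999389648438]), (12.0, [300.20001220703125, 203.89999389648438]), (20.5, [313.79998779296875, 193.60000610351562])]
[[290.89184937 221.21278241]] [[333.15035182 223.82977185]] [[292.4821251  225.58099227]]
```

View pics/c4.png

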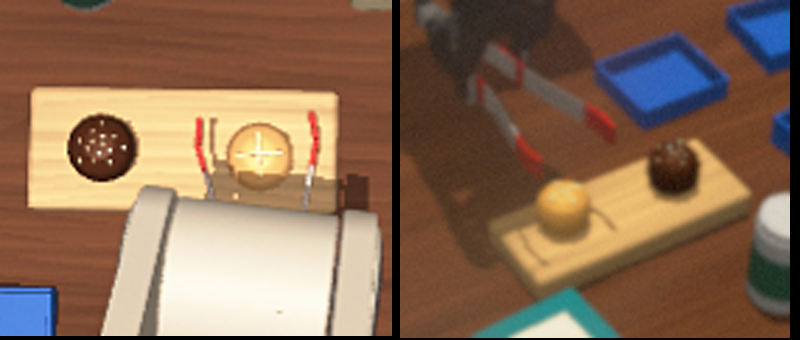

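The tips hang open around the golden roll: tips at 271,221 and 312,218 top, roll at 293,225. The dark roll is well clear. Next is the fine offset.

```bash
python3 - <<'E'
from h import *
L=tri((270.9,220.6),(347,216.4));R=tri((312,218.5),(318.7,229.2));print(L,R,(L+R)/2)
L=plane('top',[(270.9,220.6),(312,218.5)],137);print(L.mean(0))
E
```

```text
[573.49363798  10.79982307 143.52404794] [580.47275086 -72.67410382 143.56959599] [576.98319442 -30.93714038 143.54682197]
[578.02525354 -30.38241459 137.        ]
```

>>> carry_out([
  {"dp": [-1, 0, 15], "yaw": 0},
  {"dp": [-1, 0, 40], "yaw": 0},
  {"dp": [-1, 0, 60], "yaw": 0},
  {"dp": [-1, 0, 72], "yaw": 0},
  {"dp": [-1, 0, 80], "yaw": 0},
  {"dp": [-1, 0, 86], "yaw": 0},
  {"dp": [-1, 0, 86], "yaw": 0},
  {"dp": [-1, 0, 86], "yaw": 0},
])

```text
clock: 8.22
eef_pos: [455.9, -41.0, 37.6]
tcp_rot: [3.141, -0.001, 0.092]
contact_force: [-0.3, 0.1, -1.7]
opening: 0.606
grasp_force: 6.2
```

```bash
python3 - <<'E'
from h import *
s=r.sense();print(s['eef_pos'],s['opening'],s['grasp_force'],s['contact_force'])
A=r.grab_frame('top');B=r.grab_frame('scene')
a=cv2.resize(A[190:260,250:340,::-1],None,fx=4.3,fy=4.3,interpolation=cv2.INTER_CUBIC)
b=cv2.resize(B[200:290,290:380,::-1],None,fx=4.3,fy=4.3,interpolation=cv2.INTER_CUBIC)
W=np.zeros((390,800,3),np.uint8);W[:a.shape[0],:a.shape[1]]=a;W[:b.shape[0],400:400+b.shape[1]]=b;cv2.imwrite('pics/c5.png',W)
print(reds('top',(230,170,350,250)),reds('scene',(290,220,400,290)))
E
```

```text
[455.86820652 -41.01546504  37.63937508] 0.605614568006121 6.170855067030061 [-0.33433056  0.08456027 -1.65626125]
[(16.5, [273.79998779296875, 225.60000610351562]), (9.0, [312.0, 223.5])] [(25.5, [317.8999938964844, 254.5]), (41.0, [344.5, 241.10000610351562]), (10.5, [315.5, 223.0])]
```

View pics/c5.png

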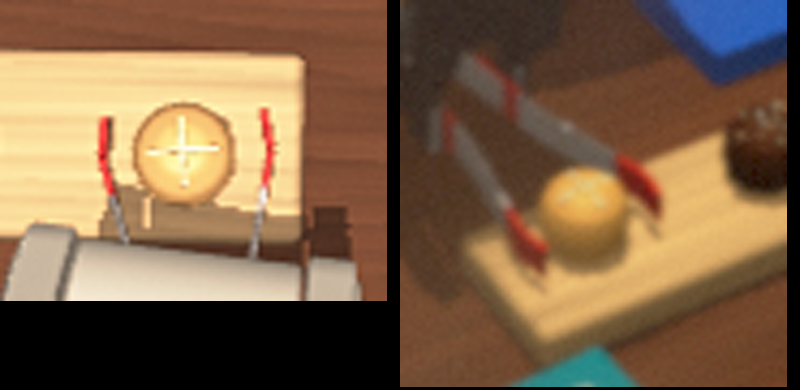

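Cups sit centred on both sides of the golden roll at mid height (top crop cups at 106,152 and 266,150; roll at 183,152). Closing.

>>> carry_out([
  {"dp": [0, 0, 0], "yaw": 0},
  {"dp": [0, 0, 0], "yaw": 0},
  {"dp": [0, 0, 0], "yaw": 0},
], fingers=0.0, grip_force=35)

```text
clock: 8.8
eef_pos: [455.6, -41.0, 37.3]
tcp_rot: [3.142, 0.0, 0.092]
contact_force: [-0.1, -0.3, -0.8]
opening: 0.499
grasp_force: 7.5
```

>>> carry_out([
  {"dp": [0, 0, 0], "yaw": 0},
  {"dp": [0, 0, 0], "yaw": 0},
  {"dp": [0, 0, 0], "yaw": 0},
  {"dp": [0, 0, 0], "yaw": 0},
  {"dp": [0, 0, 0], "yaw": 0},
  {"dp": [0, 0, 0], "yaw": 0},
], fingers=-0.4)

```text
clock: 9.55
eef_pos: [455.6, -41.0, 37.3]
tcp_rot: [3.142, -0.0, 0.092]
contact_force: [-0.5, -0.5, 0.5]
opening: 0.432
grasp_force: 35.8
```

>>> carry_out([
  {"dp": [0, 0, -3], "yaw": 0},
  {"dp": [0, 0, -10], "yaw": 0},
  {"dp": [0, 0, -22], "yaw": 0},
  {"dp": [0, 0, -38], "yaw": 0},
  {"dp": [0, 0, -55], "yaw": 0},
  {"dp": [0, 0, -70], "yaw": 0},
  {"dp": [0, 0, -80], "yaw": 0},
  {"dp": [0, 0, -85], "yaw": 0},
  {"dp": [0, 0, -85], "yaw": 0},
])

```text
clock: 10.68
eef_pos: [455.6, -41.0, 122.4]
tcp_rot: [3.142, -0.0, 0.092]
contact_force: [-0.2, 0.2, -2.0]
opening: 0.427
grasp_force: 35.5
```

```bash
python3 - <<'E'
from h import *
s=r.sense();print(s['eef_pos'],np.degrees(s['tcp_rot']),s['opening'],s['grasp_force'],s['contact_force'])
A=r.grab_frame('top');B=r.grab_frame('scene')
a=cv2.resize(A[180:270,200:340,::-1],None,fx=2.8,fy=2.8,interpolation=cv2.INTER_CUBIC)
b=cv2.resize(B[180:290,290:390,::-1],None,fx=3.9,fy=3.9,interpolation=cv2.INTER_CUBIC)
W=np.zeros((430,800,3),np.uint8);W[:a.shape[0],:a.shape[1]]=a;W[:b.shape[0],400:400+b.shape[1]]=b;cv2.imwrite('pics/c6.png',W)
E
```

```text
[455.58045287 -40.99329468 122.40252946] [ 1.79997480e+02 -1.10012597e-02  5.25727342e+00] 0.4272069232094576 35.50320088863373 [-0.18022623  0.22889388 -2.00820132]
```

View pics/c6.png

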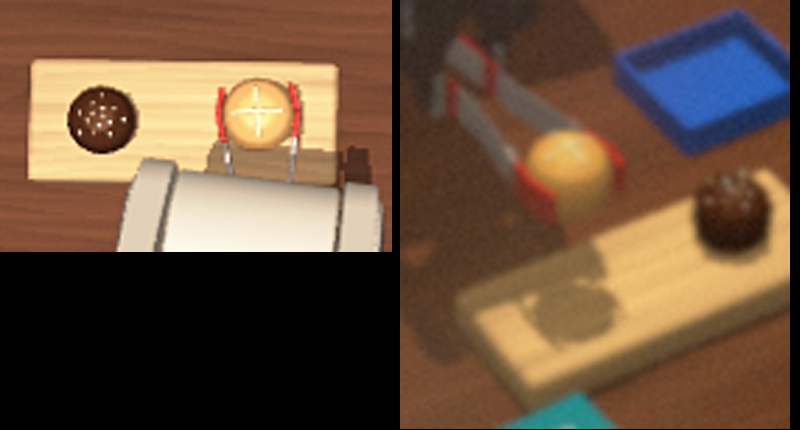

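The roll is off the board, held between both cups (top crop 258,112); the dark roll hasn't moved. Carrying it to the tray.

>>> carry_out([
  {"dp": [1, -6, -3], "yaw": 0},
  {"dp": [4, -22, -6], "yaw": 0},
  {"dp": [8, -48, -6], "yaw": 0},
  {"dp": [13, -80, -6], "yaw": 0},
  {"dp": [19, -116, -6], "yaw": 0},
  {"dp": [25, -154, -6], "yaw": 0},
  {"dp": [31, -192, -6], "yaw": 0},
  {"dp": [37, -230, -6], "yaw": 0},
  {"dp": [43, -266, -6], "yaw": 0},
  {"dp": [48, -298, -4], "yaw": 0},
  {"dp": [53, -324, -2], "yaw": 0},
  {"dp": [55, -340, 0], "yaw": 0},
])

```text
clock: 12.28
eef_pos: [478.7, 304.7, 122.2]
tcp_rot: [-3.141, -0.0, 0.093]
contact_force: [-0.6, -0.4, -1.8]
opening: 0.433
grasp_force: 35.5
```

>>> carry_out([
  {"dp": [1, -5, 0], "yaw": 0},
  {"dp": [1, -8, 0], "yaw": 0},
  {"dp": [1, -8, 0], "yaw": 0},
  {"dp": [1, -8, 0], "yaw": 0},
])

```text
clock: 12.78
eef_pos: [479.5, 310.1, 122.4]
tcp_rot: [3.141, 0.0, 0.091]
contact_force: [-0.4, -0.3, -0.8]
opening: 0.432
grasp_force: 35.5
```

```bash
python3 - <<'E'
from h import *
s=r.sense();print(s['eef_pos'],np.degrees(s['tcp_rot']),s['opening'],s['grasp_force'],s['contact_force'])
A=r.grab_frame('top');B=r.grab_frame('scene')
a=cv2.resize(A[160:270,80:220,::-1],None,fx=2.8,fy=2.8,interpolation=cv2.INTER_CUBIC)
b=cv2.resize(B[140:260,370:510,::-1],None,fx=2.8,fy=2.8,interpolation=cv2.INTER_CUBIC)
W=np.zeros((340,800,3),np.uint8);W[:a.shape[0],:a.shape[1]]=a;W[:b.shape[0],400:400+b.shape[1]]=b;cv2.imwrite('pics/c7.png',W)
for n,I in(('top',A),('scene',B)):
    h=cv2.cvtColor(I,cv2.COLOR_RGB2HSV);m=cv2.inRange(h,(8,60,120),(30,220,255))
    k=np.zeros_like(m);x0,y0,x1,y1=(90,165,190,255) if n=='top' else(400,150,480,240);k[y0:y1,x0:x1]=m[y0:y1,x0:x1]
    c=max(cv2.findContours(k,cv2.RETR_EXTERNAL,cv2.CHAIN_APPROX_NONE)[0],key=cv2.contourArea);print(n,cv2.minEnclosingCircle(c),cv2.boundingRect(c))
E
```

```text
[479.50221675 310.05265064 122.38765049] [1.79993772e+02 2.60609422e-03 5.21178950e+00] 0.4316535137648564 35.519235134124756 [-0.40131543 -0.34228821 -0.78403822]
top ((139.5, 201.0), 61.20671463012695) (90, 165, 100, 73)
scene ((463.0, 181.5), 20.304039001464844) (443, 169, 37, 32)
```

View pics/c7.png

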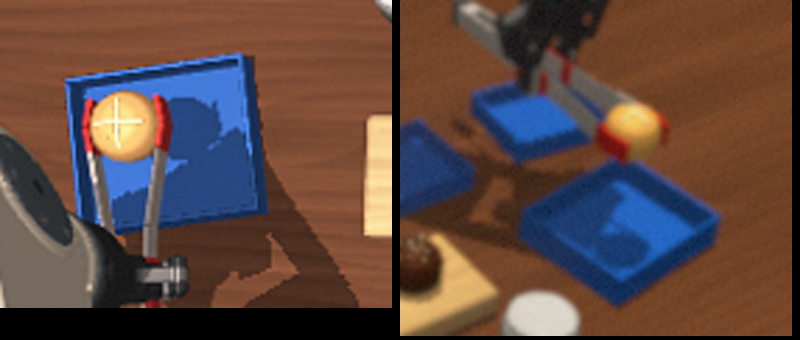

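```bash
python3 - <<'E'
from h import *
print(tri((124.3,205.4),(453.6,185.7)),plane('top',[(124.3,205.4)],137),plane('scene',[(453.6,185.7)],137),plane('top',[(138.6,211.7)],35))
E
```

```text
[598.83226686 321.69002052 138.96381071] [[598.07378425 320.67708439 137.        ]] [[597.23051285 325.87117318 137.        ]] [[599.87296019 321.99720922  35.        ]]
```

The roll is still in the tongs (top crop 124,127). Its centre triangulates to (599, 322, 139) against the tray centre (600, 322), so its underside is about 8 cm above the rim. Handing in.

```bash
python3 -c "
from rig import r
print(r.sign_off())"
```

```text
the job is handed in; nothing more can be done
None
```

The job is handed in: the golden roll is held in the tongs over the middle of the blue tray, its underside about 8 cm above the rim; nothing I saw showed the dark roll, can or tub disturbed.

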